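# Slide the seat post in to its depth ring

## Robot

A 6-joint arm with a two-finger parallel gripper is mounted at the origin on a cart in front of the work surface, level with it; the furniture and walls round the work are solid. World frame = base frame: x ahead of the robot, y to its left, z up, the work surface at z = 0. Lengths are in m, angles in rad, forces in N, time in s.
With the tool pointing down it reaches from about 0.225 to 0.875 m from the base axis. Payload 3.4 kg.
Tool frame: the origin (TCP) lies at the very end of the fingers, on their centre line; the grasp point (between the pads) lies 19 mm behind it; x points along the fingers, y is the direction in which the jaws open and shut, and the axes are right-handed (so a half turn about x gives the same grasp; the last joint's range is limited). The gripper opens to 85 mm and grips with 20 to 120 N. Pads are 22 mm wide; open, the fingers measure 114 mm over their backs; the gripper's body (76 mm by 85 mm) begins 54 mm behind the grasp point. The pads swing forward as they close: fully open they stand 13 mm farther back than shut.
Start: joints at [-1.434, 0.276, 1.505, -0, 1.361, -0.121], TCP at [0.147, -0.556, 0.231] pointing down, gripper open.
Joint ranges: [-2.89, 2.89], [-0.75, 2.08], [0.22, 2.7], [-1.18, 4.32], [0.11, 2.71], [-2.7, 2.7]. Speed limits (rad/s): [2.57, 2.57, 3.14, 3.14, 3.14, 3.14].

## Interface

Orientations are given as a unit quaternion [w, x, y, z].
In Python, from rig import manip gives the robot as it stands. The module is installed in compiled form; this text tells all that it offers.
- The arm moves only by the tool play_rows, never from a script. Its argument "plan" is a list that holds one entry, the list of rows, each a list of 5 numbers: the closure, from 0 (fully open) to 1 (shut), then the shift along the tool's x, y, z in m, then the turn about the tool's x in degrees. A call has 1 to 12 rows; each row is the pose to reach, as a shift and turn from the pose measured when the call began, along the tool's axes at that moment; what a row does not reach only later rows make up. A row lasts 1/10 s, in which the tool goes at most 50 mm and 8.59 degrees, less where a joint would pass 70% of its speed; a pose out of reach is approached as far as the arm can. A call with a gripper value outside its range is refused whole. The fingers move at their own pace and stop on an object; "grip_force" is the grip in N (left out, the last holds). Time passes only in rows, so rows that repeat a pose let the fingers close. It gives the time, the measured TCP pose, the force and the opening at its end, in the units of the state.
- manip.get_state(): the state, without advancing time (a new reading comes with each control period).
- manip.get_image(name): name is "scene" or "side" or "wrist"; returns (picture, depth): 400x640x3 uint8, red, green, blue; 400x640 float32, m along the optical axis (not along the pixel's ray), 0 where there is no reading.
- manip.camera_params(name): a dict with "intrinsics" (3x3 intrinsics, pixels), "R" (3x3) and "t" (3): a world point X has camera coordinates R X + t; the wrist camera has in their place "mount" (4x4, takes a point from camera to tool coordinates, whose origin is the TCP and whose axes are the tool frame's). Camera axes: x right, y down, z forward; pixel columns grow to the right and rows downward; lengths in m; the calibration is good to about 2 mm. A picture is of the moment at which its call begins: read the wrist's pose just before it. camera_params takes no time and is no camera call.
- manip.sign_off(): hands the job in, once; it reports no verdict.
The state is a dict: "clock": time; "qpos": joint angles; "qd": joint speeds; "effort": joint torques, N m; "position": TCP position; "ee_rot": TCP orientation; "contact_force": force on the tool from outside, world axes, zero at the start; "moment": the same for the moment, N m; "width": finger opening in m.
Only numpy, scipy, OpenCV 4.12 (cv2) and the standard library are available. Lean on these libraries where they do the work, as an engineer would, in place of code of your own. Each camera call takes 0.05 s, during which the arm holds its last target.

## Task

Take the silver seat post with the red ring out of the wooden rack and slide it down into the upright blue frame tube until the red ring is level with the tube's mouth, neither standing proud nor pushed deeper. Let go and leave it standing there; leave the dark post in the rack.

Things in the scene. Friction and masses are not known exactly. Their poses are not given: they have to be found in the camera images.
- red_ring_post_center (a point): Silver seat post: round tube upright in a rack hole, 150 mm long, 26 mm thick up to 128 mm above its foot, then a 22 mm neck; 80 to 170 g. Point: on its axis, half-way up; z: its axis, up. Red ring 6 mm high, its middle 60 mm above the foot (15 mm below this point). Grip it about 115 mm above the foot (40 mm above this point) so that the fingers stay above the blue tube's mouth.
- dark_post_center (a point): Dark steel post of the same shape and size without a ring, in the other hole of the rack (which hole is which varies). Point: on its axis, half-way up (75 mm above its foot); z up. It stays in the rack.
- rack: Fixed light wooden rack, 156 mm along its y, 64 mm along its x, 45 mm high; origin at the centre of its underside, on the bench. Two holes 90 mm apart along its y, 35 mm deep (floor 10 mm above the bench): a post must rise 35 mm to come free, and a carried post's foot must be over 160 mm high to pass above the dark post.
- sleeve_mouth (a point): Blue frame tube fixed upright on a 100 mm square steel foot. Point: centre of its open top, 120 mm above the bench; z: bore axis, up. Mouth flared: 44 mm wide inside (52 outside) at the rim, narrowing over 14 mm to the 30 mm bore. Cut-off stubs reach 61 mm out from the axis, below the mouth. Stands left or right of the rack.
- plug (a joint): Stiff black rubber plug sliding in the bore; value = metres pushed down, 0 to 0.066; starts at 0 to 0.012. Its top lies 20 mm + value below the mouth. The post's foot lands on it and must push it down (about 6 N); it stays where left, carries the post's weight, does not spring back, cannot be pulled up. It lets the post go deeper than its ring.
Not all that is in view belongs to the job. Leave any green look-alike of the part that bears red_ring_post_center alone.

How it is judged:
At the end, for the whole second after the job is handed in: The silver post with the red ring stands released in the blue tube, upright within 10 degrees and on the bore's axis within 12 mm, the middle of its red ring within 10 mm of the height of the tube's mouth (horizontal distance between red_ring_post_center and sleeve_mouth below 0.012 m and angle between red_ring_post_center's own z axis and vertical below 0.175 rad and z of red_ring_post_center in the frame of sleeve_mouth between 0.005 and 0.025 m); the robot touches nothing.
It fails at once if the dark post is taken from its hole or moved by more than 30 mm (distance of dark_post_center from where it was at the start of the episode above 0.03 m).
It also fails if it takes over 46 s, if anything falls off the work surface, if the arm or the gripper's body presses on something with over 40 N, if the wrist force passes 120 N, or if a joint passes its speed limit or range.

## Working session

There is one attempt and no reset: what is moved stays moved. The work goes in short steps, Python scripts to look and compute and a tool call to move; the robot and the scene stay as the last step left them, time stands still between calls to the robot, and variables do not carry over. Pictures are saved under pics/ and viewed, and the job is handed in when it is done.

Besides the shell and the picture viewer there is one more tool, called after ">>>" as name(argument=value, ...), one argument or row to a line, values as JSON. play_rows: Moves the arm, as the interface text tells. Its arguments: {"type":"object","properties":{"plan":{"type":"array","items":{"type":"array","items":{"type":"array","items":{"type":"number"}}}},"grip_force":{"type":"number"}},"required":["plan"]}

```bash
mkdir -p pics
cat > h.py <<'E'
import numpy as np, cv2
from rig import manip
def save(n,im): cv2.imwrite('pics/'+n,cv2.cvtColor(im,cv2.COLOR_RGB2BGR))
def world(c,u,v,d):
    p=manip.camera_params(c);K=p['intrinsics'];r=np.linalg.inv(K)@np.array([u,v,1.])*d
    return np.array(p['R']).T@(r-np.array(p['t']))
E
python3 - <<'E'
from h import *
for c in ['scene','side']:
    im,d=manip.get_image(c);save(c+'0.png',im);np.savez('/tmp/'+c+'0.npz',im=im,d=d)
    print(c,manip.camera_params(c))
s=manip.get_state();print(s)
E
```

```text
scene {'intrinsics': array([[481.56619254,   0.        , 320.54360926],
       [  0.        , 481.56619254, 198.8195902 ],
       [  0.        ,   0.        ,   1.        ]]), 'R': array([[-0.76621802, -0.64258013, -0.00084943],
       [-0.49032089,  0.58551619, -0.64556659],
       [ 0.41532562, -0.49422826, -0.76370351]]), 't': array([0.41026932, 0.30732428, 0.913445  ])}
side {'intrinsics': array([[389.64943069,   0.        , 321.94529983],
       [  0.        , 389.64943069, 201.91427585],
       [  0.        ,   0.        ,   1.        ]]), 'R': array([[-0.99964299, -0.02530044, -0.00858978],
       [-0.00396134,  0.45827416, -0.88880206],
       [ 0.02642356, -0.88845072, -0.45821078]]), 't': array([0.53526916, 0.08490454, 0.88214539])}
{'clock': 0.1, 'qpos': array([-1.43403863e+00,  2.76539332e-01,  1.50602847e+00,  5.01664254e-05,
        1.36073348e+00, -1.21013335e-01]), 'qd': array([ 4.13537139e-04, -1.09640824e-03, -4.78713695e-03,  3.07083667e-04,
        7.40571650e-05,  5.48558630e-04]), 'effort': array([ 3.51362587e-04, -4.17702556e+01, -2.46404260e+01, -2.69588882e-04,
        5.82995461e-03, -1.61296214e-05]), 'position': array([ 0.14651978, -0.55551144,  0.23051317]), 'ee_rot': array([ 0.09027579,  0.70125467,  0.09148421, -0.7012295 ]), 'contact_force': array([ 0.69861488,  0.55571934, -0.00455745]), 'moment': array([ 0.05088357, -0.02676959, -0.03295284]), 'width': 0.08544203688341336}
```

View pics/scene0.png

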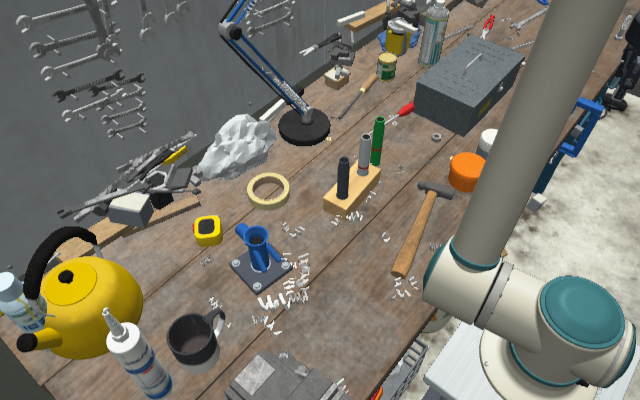

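View pics/side0.png

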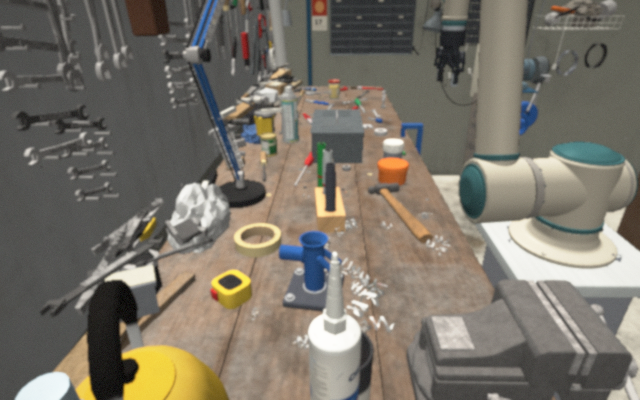

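Run:
```python
from h import *
z=np.load('/tmp/scene0.npz');im=z['im'];d=z['d']
save('crop0.png',cv2.resize(im[105:300,220:410],None,fx=3,fy=3,interpolation=cv2.INTER_CUBIC))
for n,u,v in [('ring',363,172),('silver top',365,137),('silver body',364,155),('green',378,140),('dark',343,180),('darktop',344,160),('tube front',260,260),('rack',352,200)]:
    print(n,im[v,u],d[v,u],world('scene',u,v,d[v,u]).round(3))
```

```text
ring [101 108 107] 1.153005 [ 0.518 -0.138  0.057]
silver top [42 42 43] 1.0785508 [ 0.525 -0.143  0.162]
silver body [103 109 110] 1.1113724 [ 0.52  -0.138  0.113]
green [13 81 34] 1.1729329 [ 0.536 -0.218  0.093]
dark [43 45 51] 1.0671618 [ 0.511 -0.049  0.108]
darktop [44 43 45] 1.0332009 [ 0.517 -0.057  0.161]
tube front [ 41  98 173] 0.96528774 [0.519 0.208 0.08 ]
rack [245 213 141] 1.1150653 [ 0.492 -0.061  0.043]
```

View pics/crop0.png

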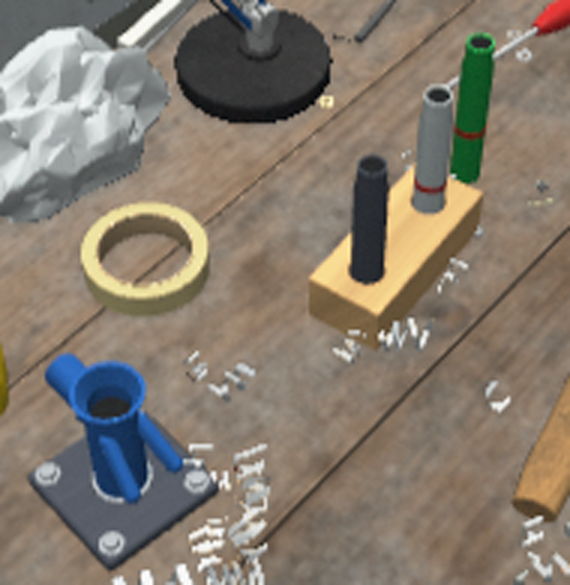

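The candidates in the scene picture are the dark post at (343,180) in the rack, the silver post with the ring at (364,155) in the rack, and a green ringed look-alike at (378,140) on the bench beside the rack. The target is the silver one: it has the red ring at crop (430,187) and stands in the rack's far hole. The blue tube's mouth is at about (256,235). Next I measure the axes.

```bash
cat >> h.py <<'E'
from scipy.optimize import least_squares
def cloud(c,d,mount=None):
    p=manip.camera_params(c) if mount is None else None
    v,u=np.mgrid[:400,:640]
    K=manip.camera_params(c)['intrinsics']
    r=np.stack([(u-K[0,2])/K[0,0]*d,(v-K[1,2])/K[1,1]*d,d],-1)
    if mount is None: return (r-p['t'])@p['R']
    return r@mount[:3,:3].T+mount[:3,3]
def circ(P,r,c0):
    f=lambda c:np.hypot(P[:,0]-c[0],P[:,1]-c[1])-r
    s=least_squares(f,c0,loss='soft_l1',f_scale=.002);return s.x,np.sqrt(np.mean(s.fun**2)) if 0 else np.median(abs(f(s.x))),len(P)
E
python3 - <<'E'
from h import *
from scipy.spatial.transform import Rotation as R
for c in ['scene','side']:
    z=np.load(f'/tmp/{c}0.npz');im=z['im'];d=z['d'];W=cloud(c,d)
    h=cv2.cvtColor(im,cv2.COLOR_RGB2HSV)
    ok=d>0
    def near(x,y,r,z0,z1): return ok&(np.hypot(W[...,0]-x,W[...,1]-y)<r)&(W[...,2]>z0)&(W[...,2]<z1)
    for n,x,y in [('silver',.525,-.145),('dark',.52,-.056),('green',.54,-.23)]:
        for z0,z1 in [(.055,.09),(.09,.13)]:
            m=near(x,y,.03,z0,z1)
            if m.sum()>8: print(c,n,z0,circ(W[m],.013,(x,y)))
    blue=(h[...,0]>100)&(h[...,0]<120)&(h[...,1]>120)
    m=near(.53,.21,.08,.113,.135)&blue
    print(c,'mouth',m.sum(),W[m][:,2].max() if m.any() else 0)
    P=W[near(.53,.21,.06,.116,.13)&blue]
    print(circ(P,.025,(.53,.22)))
    m=near(.52,-.1,.1,.035,.05); 
    if c=='scene': print('rack top',cv2.minAreaRect(W[m][:,:2].astype(np.float32)))
s=manip.get_state();q=s['ee_rot'];print(R.from_quat(q[[1,2,3,0]]).as_matrix().round(3)); print(manip.camera_params('wrist'))
E
```

```text
scene silver 0.055 (array([ 0.52709113, -0.14809982]), np.float64(0.0006870050431201698), 110)
scene silver 0.09 (array([ 0.52693678, -0.14836791]), np.float64(0.0007436280802590907), 136)
scene dark 0.055 (array([ 0.51977672, -0.05840038]), np.float64(0.0005906765424533921), 116)
scene dark 0.09 (array([ 0.51959629, -0.05874294]), np.float64(0.0006377303862826382), 138)
scene green 0.055 (array([ 0.54416417, -0.22821283]), np.float64(0.0009613885007504156), 112)
scene green 0.09 (array([ 0.54430965, -0.22819546]), np.float64(0.0009088160753554474), 131)
scene mouth 214 0.12390345280775517
(array([0.54458897, 0.18938887]), np.float64(0.00219905479938598), 163)
rack top ((0.522255003452301, -0.1024433821439743), (0.06608014553785324, 0.15895889699459076), 5.440769672393799)
side silver 0.055 (array([ 0.52530374, -0.14794595]), np.float64(0.00040432155623073597), 35)
side silver 0.09 (array([ 0.52517934, -0.14789308]), np.float64(0.0004317539726116128), 39)
side dark 0.055 (array([ 0.51842445, -0.05922153]), np.float64(0.0007566744407992432), 145)
side dark 0.09 (array([ 0.51849768, -0
[... 238 characters left out ...]
de mouth 207 0.12170806621091387
(array([0.54628021, 0.1891188 ]), np.float64(0.0025435128960158582), 140)
[[-0.     0.255 -0.967]
 [ 0.002 -0.967 -0.255]
 [-1.    -0.002 -0.   ]]
{'intrinsics': array([[349.88978736,   0.        , 322.1275555 ],
       [  0.        , 349.88978736, 200.93261776],
       [  0.        ,   0.        ,   1.        ]]), 'mount': array([[-2.74065606e-04, -3.26371090e-01,  9.45241682e-01,
        -1.43454330e-01],
       [ 9.99999923e-01, -3.56169803e-04,  1.66964768e-04,
        -7.66999854e-05],
       [ 2.82174070e-04,  9.45241654e-01,  3.26371162e-01,
        -8.36593263e-02],
       [ 0.00000000e+00,  0.00000000e+00,  0.00000000e+00,
         1.00000000e+00]])}
```

>>> play_rows(
  plan=[
    [[0,-0.03,-0.02,-0.03,-6],[0,-0.06,-0.045,-0.07,-13],[0,-0.08,-0.07,-0.11,-20],[0,-0.08,-0.095,-0.15,-27],[0,-0.08,-0.12,-0.19,-34],[0,-0.08,-0.145,-0.23,-41],[0,-0.08,-0.17,-0.27,-48],[0,-0.08,-0.195,-0.31,-55],[0,-0.08,-0.22,-0.35,-62],[0,-0.08,-0.245,-0.39,-69],[0,-0.08,-0.27,-0.43,-75],[0,-0.08,-0.297,-0.47,-80]],
  ],
  grip_force=40,
)

```text
clock: 1.3
position: [0.5262, -0.1471, 0.3107]
ee_rot: [0.521, 0.478, 0.522, -0.478]
contact_force: [0.3, -0.0, 0.7]
width: 0.0856
```

>>> play_rows(
  plan=[
    [[0,0,0,0,0],[0,0,0,0,0]],
  ],
)

```text
clock: 1.5
position: [0.5263, -0.146, 0.3099]
ee_rot: [0.521, 0.477, 0.523, -0.477]
contact_force: [-0.6, 0.3, 1.0]
width: 0.0857
```

```bash
cat >> h.py <<'E'
from scipy.spatial.transform import Rotation as Rot
def T():
    s=manip.get_state();q=s['ee_rot'];M=np.eye(4);M[:3,:3]=Rot.from_quat(q[[1,2,3,0]]).as_matrix();M[:3,3]=s['position'];return M,s
def wrist(n):
    M,s=T();im,d=manip.get_image('wrist');save(n+'.png',im)
    W=cloud('wrist',d,M@manip.camera_params('wrist')['mount']);np.savez('/tmp/'+n+'.npz',im=im,d=d,W=W);return im,d,W,M,s
E
python3 - <<'E'
from h import *
im,d,W,M,s=wrist('w1');print(s['clock'],s['qpos'].round(3),s['width'],s['contact_force'].round(2));print(M.round(4))
ok=d>0
for n,x,y in [('silver',.526,-.148),('dark',.519,-.059),('green',.543,-.228)]:
    for z0,z1 in [(.055,.09),(.09,.13)]:
        m=ok&(np.hypot(W[...,0]-x,W[...,1]-y)<.03)&(W[...,2]>z0)&(W[...,2]<z1)
        if m.sum()>8: print(n,z0,circ(W[m],.013,(x,y)))
    m=ok&(np.hypot(W[...,0]-x,W[...,1]-y)<.03)&(W[...,2]>.145)&(W[...,2]<.18)
    if m.sum()>8:print('top',W[m].max(0),W[m].min(0))
E
```

```text
1.5 [-0.398  0.2    1.417  0.     1.528 -0.488] 0.08572173710715268 [-0.56  0.26  0.97]
[[-0.0027  0.996   0.0893  0.5263]
 [ 0.0016  0.0893 -0.996  -0.146 ]
 [-1.     -0.0026 -0.0018  0.3099]
 [ 0.      0.      0.      1.    ]]
silver 0.055 (array([ 0.52586498, -0.14809974]), np.float64(0.0001834485844644249), 130)
silver 0.09 (array([ 0.52589734, -0.14825168]), np.float64(0.00011661216197205761), 203)
top [ 0.53673731 -0.13667228  0.16258218] [ 0.51466209 -0.15859372  0.1451052 ]
top [ 0.52876658 -0.04766196  0.16295259] [ 0.50723635 -0.06891701  0.15815168]
green 0.055 (array([ 0.54319706, -0.22804487]), np.float64(0.00021172482467630462), 241)
green 0.09 (array([ 0.54317568, -0.22819394]), np.float64(0.0002068106335353587), 358)
top [ 0.55422396 -0.21646537  0.15308685] [ 0.53228829 -0.23919835  0.14501403]
```

View pics/w1.png

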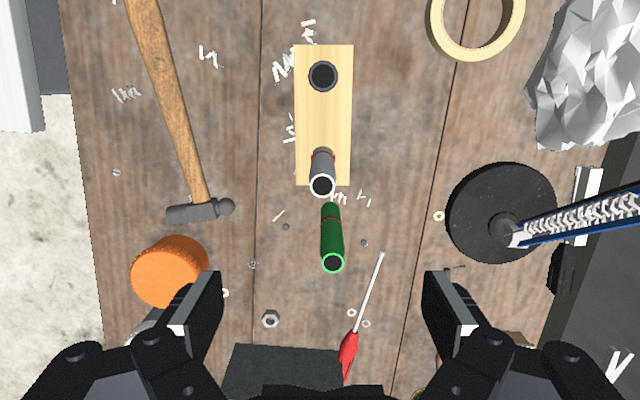

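The wrist view shows the silver post's top at (322,185), the dark post at (322,76), the green look-alike at (333,262) and clear fingers. Descending on the silver post.

>>> play_rows(
  plan=[
    [[0,0.04,0,0.0025,0],[0,0.08,0,0.0025,0],[0,0.11,0,0.0025,0],[0,0.14,0,0.0025,0],[0,0.17,0,0.0025,0],[0,0.19,0,0.0025,0],[0,0.204,0,0.0025,0],[0,0.204,0,0.0025,0],[0,0.204,0,0.0025,0]],
  ],
)

```text
clock: 2.45
position: [0.5249, -0.1506, 0.1065]
ee_rot: [0.52, 0.478, 0.522, -0.479]
contact_force: [0.2, 0.5, 0.4]
width: 0.0852
```

>>> play_rows(
  plan=[
    [[0.4,0,0,0,0],[0.6,0,0,0,0],[0.8,0,0,0,0],[1,0,0,0,0],[1,0,0,0,0],[1,0,0,0,0],[1,0,0,0,0],[1,0,0,0,0],[1,0,0,0,0],[1,0,0,0,0]],
  ],
  grip_force=50,
)

```text
clock: 3.45
position: [0.5255, -0.1507, 0.1071]
ee_rot: [0.52, 0.478, 0.521, -0.478]
contact_force: [0.2, -0.1, 4.9]
width: 0.0248
```

>>> play_rows(
  plan=[
    [[1,-0.01,0,0,0],[1,-0.03,0,0,0],[1,-0.06,0,0,0],[1,-0.09,0,0,0],[1,-0.12,0,0,0],[1,-0.15,0,0,0],[1,-0.18,0,0,0],[1,-0.2,0,0,0],[1,-0.21,0,0,0],[1,-0.21,0,0,0]],
  ],
)

```text
clock: 4.45
position: [0.5259, -0.1509, 0.3181]
ee_rot: [0.521, 0.478, 0.521, -0.478]
contact_force: [0.2, 0.2, -1.0]
width: 0.0251
```

Run:
```python
from h import *
M,s=T();print(M.round(4),s['width'],s['contact_force'],s['qpos'].round(3))
im,d=manip.get_image('scene');save('s2.png',im);W=cloud('scene',d)
save('s2c.png',cv2.resize(im[20:300,220:440],None,fx=2,fy=2))
ok=d>0
h=cv2.cvtColor(im,cv2.COLOR_RGB2HSV)
red=((h[...,0]<8)|(h[...,0]>172))&(h[...,1]>100)&ok&(np.hypot(W[...,0]-.526,W[...,1]+.15)<.05)&(W[...,2]>.15)
print('ring',red.sum(),W[red].mean(0) if red.any() else 0)
for z0,z1 in [(.19,.23),(.23,.28),(.28,.31)]:
    m=ok&(np.hypot(W[...,0]-.526,W[...,1]+.15)<.03)&(W[...,2]>z0)&(W[...,2]<z1)
    if m.sum()>8: print(z0,circ(W[m],.013,(.526,-.15)),W[m].min(0))
```

```text
[[ 2.000e-04  9.964e-01  8.530e-02  5.259e-01]
 [-4.000e-04  8.530e-02 -9.964e-01 -1.509e-01]
 [-1.000e+00  2.000e-04  4.000e-04  3.181e-01]
 [ 0.000e+00  0.000e+00  0.000e+00  1.000e+00]] 0.025097065314014743 [ 0.20868044  0.22851453 -1.04224884] [-0.406  0.197  1.401 -0.     1.544 -0.492]
ring 29 [ 0.52119472 -0.14019549  0.28098072]
0.19 (array([ 0.52738145, -0.14934606]), np.float64(0.0006971626933875014), 27) [ 0.51345449 -0.14789515  0.22148749]
0.23 (array([ 0.52717392, -0.14877276]), np.float64(0.0006706087645377374), 224) [ 0.51254823 -0.15410382  0.23063849]
0.28 (array([ 0.52678659, -0.14850901]), np.float64(0.0007896965326902134), 162) [ 0.51280786 -0.15265545  0.2800697 ]
```

View pics/s2c.png

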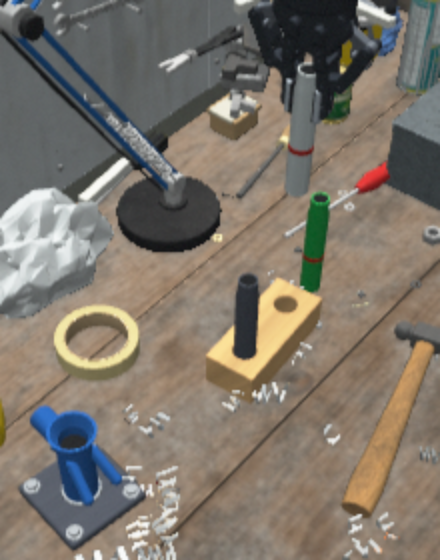

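The post hangs upright in the jaws with its foot at about 0.221 m. The dark post is still in the rack at crop (246,310). I'll move part-way to the tube and measure the mouth with the wrist camera.

>>> play_rows(
  plan=[
    [[1,0,0.003,-0.015,0],[1,0,0.008,-0.045,0],[1,0,0.014,-0.08,0],[1,0,0.02,-0.115,0],[1,0,0.026,-0.15,0],[1,0,0.032,-0.185,0],[1,0,0.036,-0.208,0],[1,0,0.038,-0.218,0],[1,0,0.038,-0.218,0],[1,0,0.038,-0.218,0]],
  ],
)

```text
clock: 5.5
position: [0.5443, 0.0693, 0.3162]
ee_rot: [0.52, 0.477, 0.522, -0.479]
contact_force: [-0.5, 0.5, -1.6]
width: 0.0246
```

Run:
```python
from h import *
im,d,W,M,s=wrist('w3');print(M.round(4),s['width'],s['qpos'].round(3))
ok=d>0;h=cv2.cvtColor(im,cv2.COLOR_RGB2HSV)
blue=(h[...,0]>100)&(h[...,0]<120)&(h[...,1]>120)
m=blue&ok&(np.hypot(W[...,0]-.545,W[...,1]-.189)<.04)&(W[...,2]>.112)&(W[...,2]<.135)
print(m.sum(),W[m].max(0),W[m].min(0))
P=W[m&(W[...,2]>np.percentile(W[m][:,2],97)-.0025)]
print(cv2.minEnclosingCircle(P[:,:2].astype(np.float32)), P[:,:2].min(0),P[:,:2].max(0),(P.min(0)+P.max(0))/2)
```

```text
[[-3.400e-03  9.963e-01  8.530e-02  5.443e-01]
 [-3.000e-04  8.530e-02 -9.964e-01  6.930e-02]
 [-1.000e+00 -3.400e-03  0.000e+00  3.162e-01]
 [ 0.000e+00  0.000e+00  0.000e+00  1.000e+00]] 0.024596793583710995 [ 0.     0.202  1.398 -0.     1.544 -0.085]
1489 [0.57051674 0.21271042 0.12283273] [0.52035015 0.16263483 0.11201511]
((0.5455135107040405, 0.1879631131887436), 0.025555172935128212) [0.52035015 0.16263483] [0.57051674 0.21271042] [0.54543344 0.18767262 0.12103617]
```

View pics/w3.png

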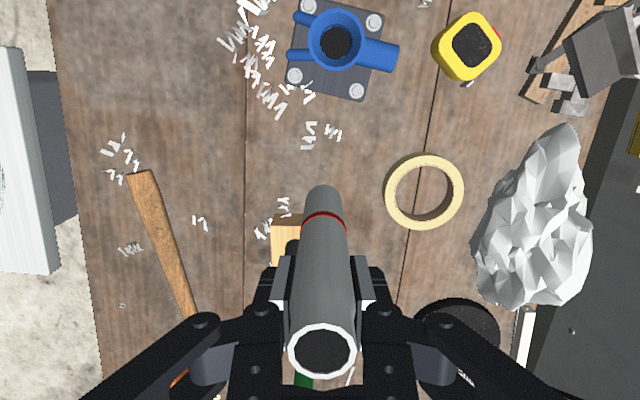

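Run:
```python
from h import *
z=np.load('/tmp/w3.npz');im,d,W=z['im'],z['d'],z['W'];ok=d>0
h=cv2.cvtColor(im,cv2.COLOR_RGB2HSV)
x,y=.5443,.0693
for z0,z1 in [(.215,.24),(.24,.26),(.26,.28),(.28,.3),(.3,.32),(.32,.34)]:
    m=ok&(np.hypot(W[...,0]-x,W[...,1]-y)<.02)&(W[...,2]>z0)&(W[...,2]<z1)
    if m.sum()>8: print(z0,circ(W[m],.013,(x,y)))
m=ok&(np.hypot(W[...,0]-x,W[...,1]-y)<.03)&(W[...,2]>.18)&(W[...,2]<.4)
print('foot/top',np.percentile(W[m][:,2],[.2,99.5]))
red=m&((h[...,0]<8)|(h[...,0]>172))&(h[...,1]>100)&(W[...,2]>.2)
print('ring',red.sum(),W[red].mean(0),np.percentile(W[red][:,2],[2,98]))
```

```text
0.215 (array([0.54426233, 0.07141405]), np.float64(0.00012589385224887756), 253)
0.24 (array([0.544176  , 0.07142166]), np.float64(0.00016769229935087102), 369)
0.26 (array([0.54410627, 0.07152531]), np.float64(0.00018414323834248063), 429)
0.28 (array([0.54399723, 0.07148058]), np.float64(0.00019605343077097603), 706)
0.3 (array([0.543928  , 0.07141735]), np.float64(0.00017370012358782893), 896)
0.32 (array([0.54396544, 0.07193316]), np.float64(0.0005643425352957337), 1832)
foot/top [0.22648115 0.3996709 ]
ring 206 [0.54280833 0.08182335 0.28220118] [0.2775878  0.28491089]
```

>>> play_rows(
  plan=[
    [[1,0,0.002,-0.02,0],[1,0,0.005,-0.05,0],[1,0,0.008,-0.08,0],[1,0,0.01,-0.104,0],[1,0,0.0112,-0.116,0],[1,0,0.0112,-0.116,0],[1,0,0.0112,-0.116,0],[1,0,0.0112,-0.116,0]],
  ],
)

```text
clock: 6.35
position: [0.5459, 0.1839, 0.3164]
ee_rot: [0.52, 0.478, 0.521, -0.48]
contact_force: [-0.1, 0.9, -1.2]
width: 0.025
```

```bash
cat > chk.py <<'E'
from h import *
import sys
n=sys.argv[1]
M,s=T();print(M.round(4),'w',s['width'],'F',s['contact_force'].round(2),s['clock'],s['qpos'].round(3))
x,y=.5455,.188;zt=M[2,3]
for c in ['scene','side']:
    im,d=manip.get_image(c);W=cloud(c,d);ok=d>0
    h=cv2.cvtColor(im,cv2.COLOR_RGB2HSV);save(n+c+'.png',im)
    r=np.hypot(W[...,0]-x,W[...,1]-y);blue=(h[...,0]>95)&(h[...,0]<125)&(h[...,1]>90)
    red=((h[...,0]<8)|(h[...,0]>172))&(h[...,1]>100)&ok&(r<.03)
    if red.any():print(c,'ring',red.sum(),W[red].mean(0).round(4),np.percentile(W[red][:,2],[2,98]).round(4))
    for z0 in np.arange(.13,.30,.03):
        m=ok&(r<.02)&~blue&(W[...,2]>z0)&(W[...,2]<z0+.03)&(h[...,1]<60)
        if m.sum()>12: print(c,z0.round(2),circ(W[m],.013,(x,y)))
    m=ok&(r<.035)&blue&(W[...,2]>.1);P=W[m];P=P[P[:,2]>np.percentile(P[:,2],97)-.003]
    print(c,'mouth z',np.percentile(P[:,2],97),cv2.minEnclosingCircle(P[:,:2].astype(np.float32)))
    save(n+c+'c.png',cv2.resize(im[100:300,180:340],None,fx=3,fy=3) if c=='scene' else cv2.resize(im[80:320,240:400],None,fx=2.5,fy=2.5))
E
python3 chk.py a
```

```text
[[-3.100e-03  9.966e-01  8.290e-02  5.459e-01]
 [-1.200e-03  8.290e-02 -9.966e-01  1.839e-01]
 [-1.000e+00 -3.100e-03  9.000e-04  3.164e-01]
 [ 0.000e+00  0.000e+00  0.000e+00  1.000e+00]] w 0.024977135075006263 F [-0.07  0.88 -1.15] 6.35 [ 2.050e-01  2.450e-01  1.341e+00 -1.000e-03  1.559e+00  1.220e-01]
scene ring 33 [0.5387 0.1926 0.2793] [0.2751 0.283 ]
scene 0.22 (array([0.54713316, 0.1861338 ]), np.float64(0.0005223826362849692), 141)
scene 0.25 (array([0.54698948, 0.18618863]), np.float64(0.0005450352458446321), 140)
scene 0.28 (array([0.54691877, 0.18616133]), np.float64(0.00043172560020863365), 161)
scene mouth z 0.43024791830229653 ((0.5412873029708862, 0.18923938274383545), 0.03013012558221817)
side ring 45 [0.5453 0.1973 0.2791] [0.2769 0.2812]
side 0.22 (array([0.54624897, 0.18592912]), np.float64(0.0005296569133838979), 273)
side 0.25 (array([0.54603054, 0.18585204]), np.float64(0.00047963053054773854), 250)
side 0.28 (array([0.54602288, 0.1859717 ]), np.float64(0.00045981536373481194), 293)
side mouth z 0.12132582134939822 ((0.5453907251358032, 0.1892928034067154), 0.025230461731553078)
```

View pics/ascenec.png

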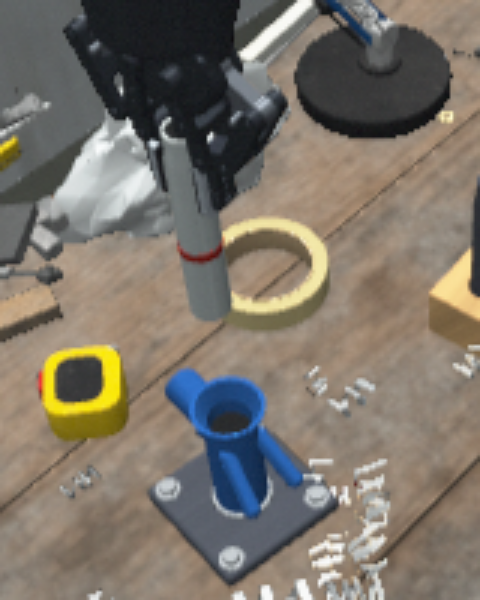

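View pics/asidec.png

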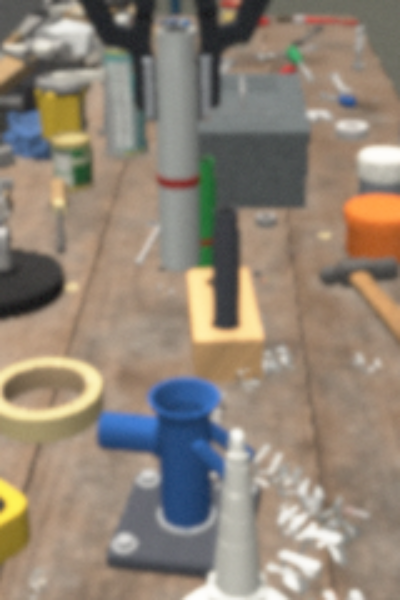

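The red ring is at 0.279 m (scene and side cameras agree) and the post is within 3 mm of the bore axis. I'll correct that and descend to just above the mouth.

>>> play_rows(
  plan=[
    [[1,0.015,0,-0.0027,0],[1,0.035,0,-0.0027,0],[1,0.055,0,-0.0027,0],[1,0.07,0,-0.0027,0],[1,0.08,0,-0.0027,0],[1,0.086,0,-0.0027,0],[1,0.09,0,-0.0027,0],[1,0.09,0,-0.0027,0],[1,0.09,0,-0.0027,0]],
  ],
)

```text
clock: 7.35
position: [0.5458, 0.1869, 0.2271]
ee_rot: [0.52, 0.478, 0.521, -0.479]
contact_force: [-0.6, 0.3, -0.8]
width: 0.0246
```

```bash
python3 chk.py b
python3 - <<'E'
from h import *
im,d,W,M,s=wrist('w4')
x,y=.5455,.188;ok=d>0;h=cv2.cvtColor(im,cv2.COLOR_RGB2HSV);r=np.hypot(W[...,0]-x,W[...,1]-y)
for z0 in [.14,.16,.18,.2]:
    m=ok&(r<.02)&(W[...,2]>z0)&(W[...,2]<z0+.02)&(h[...,1]<60)
    if m.sum()>12: print(z0,circ(W[m],.013,(x,y)))
blue=(h[...,0]>100)&(h[...,0]<120)&(h[...,1]>120)
m=ok&(r<.035)&blue&(W[...,2]>.117)&(W[...,2]<.13);P=W[m];print(len(P),cv2.minEnclosingCircle(P[:,:2].astype(np.float32)),np.percentile(P[:,2],95),P.min(0),P.max(0))
E
```

```text
[[-1.700e-03  9.966e-01  8.300e-02  5.458e-01]
 [-5.000e-04  8.290e-02 -9.966e-01  1.869e-01]
 [-1.000e+00 -1.700e-03  3.000e-04  2.271e-01]
 [ 0.000e+00  0.000e+00  0.000e+00  1.000e+00]] w 0.024594990861370746 F [-0.56  0.27 -0.8 ] 7.35 [ 0.209  0.282  1.507 -0.     1.355  0.126]
scene ring 25 [0.538  0.1956 0.1904] [0.1874 0.1947]
scene 0.13 (array([0.54736593, 0.18904529]), np.float64(0.0004926388884905434), 105)
scene 0.16 (array([0.54732342, 0.18920428]), np.float64(0.0004988795435811365), 110)
scene 0.19 (array([0.54724032, 0.18925342]), np.float64(0.0005150540736232924), 121)
scene 0.22 (array([0.54505557, 0.18916704]), np.float64(0.001452720879565419), 138)
scene 0.25 (array([0.54697937, 0.1888203 ]), np.float64(0.0017976003897092543), 191)
scene 0.28 (array([0.54298214, 0.19001158]), np.float64(0.0033559288456502523), 82)
scene mouth z 0.4152067048360718 ((0.5405786633491516, 0.188563734292984), 0.030575940385460854)
side ring 37 [0.5455 0.2007 0.1897] [0.1873 0.1921]
side 0.13 (array([0.54617289, 0.18865319]), np.float64(0.0005516835529902437), 210)
side 0.16 (array([0.546
[... 268 characters left out ...]
4]), np.float64(0.0014936043302485394), 427)
side 0.28 (array([0.5450206 , 0.18778314]), np.float64(0.0032807990861379284), 142)
side mouth z 0.12107724207611344 ((0.544849157333374, 0.18944904208183289), 0.02485000342130661)
0.14 (array([0.54588956, 0.18906582]), np.float64(0.0001513167504093105), 312)
0.16 (array([0.54576496, 0.18906789]), np.float64(0.00014800324671317058), 412)
0.18 (array([0.54566788, 0.18909234]), np.float64(0.00016908852025853544), 304)
0.2 (array([0.54552272, 0.18904746]), np.float64(0.0001618907163361185), 743)
899 ((0.54529869556427, 0.18796738982200623), 0.025528747588396072) 0.12150492587651841 [0.5206119  0.16791712 0.1170103 ] [0.57041764 0.21330876 0.12269751]
```

View pics/bscenec.png

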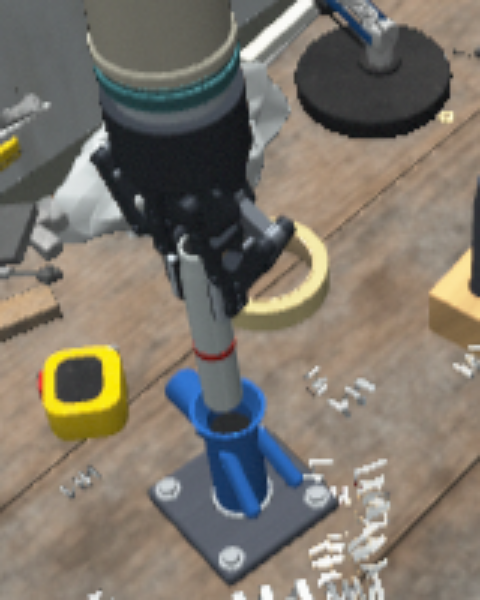

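View pics/w4.png

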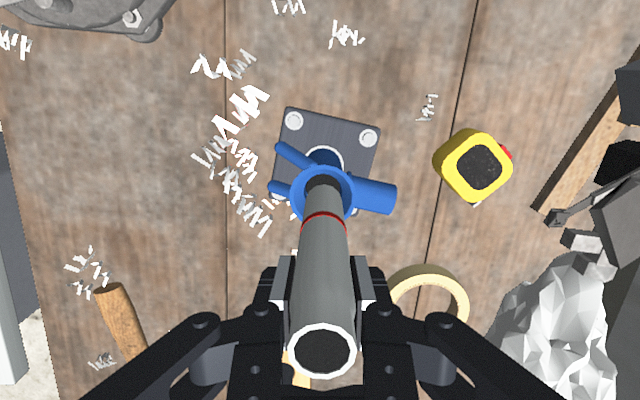

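>>> play_rows(
  plan=[
    [[1,0.005,-0.0005,0.0005,0],[1,0.01,-0.0005,0.0005,0],[1,0.015,-0.0005,0.0005,0],[1,0.02,-0.0005,0.0005,0],[1,0.025,-0.0005,0.0005,0],[1,0.03,-0.0005,0.0005,0],[1,0.035,-0.0005,0.0005,0],[1,0.035,-0.0005,0.0005,0]],
  ],
)

```text
clock: 8.3
position: [0.5451, 0.1863, 0.1916]
ee_rot: [0.52, 0.478, 0.521, -0.48]
contact_force: [-0.1, -0.4, -0.6]
width: 0.0245
```

>>> play_rows(
  plan=[
    [[1,0.004,0,0,0],[1,0.008,0,0,0],[1,0.012,0,0,0],[1,0.016,0,0,0],[1,0.018,0,0,0],[1,0.018,0,0,0]],
  ],
)

```text
clock: 8.9
position: [0.5463, 0.186, 0.1735]
ee_rot: [0.521, 0.479, 0.52, -0.479]
contact_force: [2.9, -1.4, 0.2]
width: 0.0247
```

```bash
python3 chk.py c
```

```text
[[ 3.000e-04  9.966e-01  8.300e-02  5.463e-01]
 [-1.000e-03  8.300e-02 -9.965e-01  1.860e-01]
 [-1.000e+00  2.000e-04  1.000e-03  1.735e-01]
 [ 0.000e+00  0.000e+00  0.000e+00  1.000e+00]] w 0.024657895255517228 F [ 2.91 -1.41  0.23] 8.9 [ 2.080e-01  3.160e-01  1.594e+00 -1.000e-03  1.231e+00  1.260e-01]
scene ring 25 [0.5378 0.1934 0.1368] [0.1321 0.1417]
scene 0.13 (array([0.54761979, 0.18811283]), np.float64(0.0005831789379072503), 80)
scene 0.16 (array([0.54654168, 0.18838371]), np.float64(0.0009667044021533389), 113)
scene 0.19 (array([0.54693013, 0.18853681]), np.float64(0.0017270964619001562), 155)
scene 0.22 (array([0.54373818, 0.18756215]), np.float64(0.003582495714011707), 113)
scene 0.25 (array([0.54216527, 0.19351903]), np.float64(0.00192697505130083), 62)
scene 0.28 (array([0.5395438 , 0.18922825]), np.float64(0.0014087475004526256), 17)
scene mouth z 0.23536638302970522 ((0.539499819278717, 0.18987222015857697), 0.030748633667826653)
side ring 27 [0.5448 0.1996 0.1359] [0.134  0.1384]
side 0.13 (array([0.54652405, 0.18783515]), np.float64(0.00046736517267049246), 174)
side 0.16 (array([0.54616638, 0.18823117]), np.float64(0.000713012106212961), 291)
side 0.19 (array([0.54573397, 0.18797774]), np.float64(0.0014989480306225964), 372)
side 0.22 (array([0.54753234, 0.18789529]), np.float64(0.003974882657327951), 184)
side 0.25 (array([0.54447372, 0.18603685]), np.float64(0.0018607120944676338), 275)
side 0.28 (array([0.54621475, 0.18737803]), np.float64(0.0028590739791338297), 200)
side mouth z 0.12100725487111053 ((0.543239951133728, 0.1940915584564209), 0.029113849624991417)
```

View pics/cscenec.png

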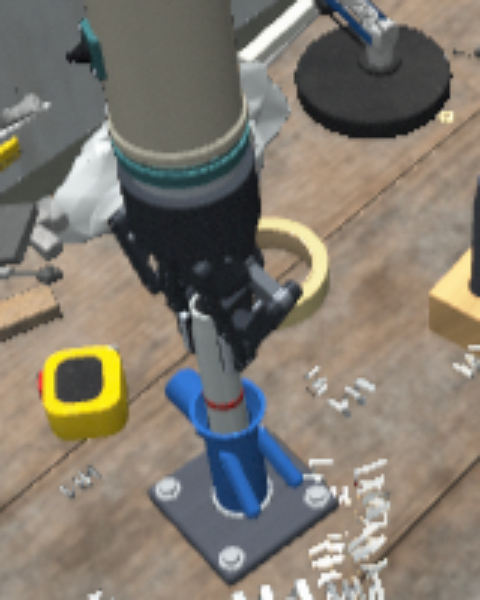

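>>> play_rows(
  plan=[
    [[1,0.004,-0.001,0,0],[1,0.008,-0.001,0,0],[1,0.012,-0.001,0,0],[1,0.0155,-0.001,0,0],[1,0.0155,-0.001,0,0],[1,0.0155,-0.001,0,0]],
  ],
)

```text
clock: 9.6
position: [0.5461, 0.1859, 0.158]
ee_rot: [0.521, 0.479, 0.52, -0.479]
contact_force: [5.7, -2.6, -0.6]
width: 0.0246
```

```bash
python3 chk.py d|grep -E "ring|mouth|w|0.13"
```

```text
[ 0.      0.      0.      1.    ]] w 0.024608142979608373 F [ 5.7  -2.64 -0.6 ] 9.6 [ 0.208  0.328  1.619 -0.002  1.194  0.126]
scene ring 21 [0.5387 0.1928 0.1209] [0.1163 0.1248]
scene 0.13 (array([0.54756553, 0.18811261]), np.float64(0.0005064426165679297), 102)
scene mouth z 0.3307826376511897 ((0.5326828956604004, 0.19755202531814575), 0.020291825756430626)
side ring 24 [0.5456 0.1996 0.1206] [0.1183 0.1225]
side 0.13 (array([0.54628135, 0.1876829 ]), np.float64(0.0004936507618905619), 228)
side 0.16 (array([0.54529126, 0.18846682]), np.float64(0.001208809136464312), 354)
side mouth z 0.12087406987116557 ((0.5440154671669006, 0.18946562707424164), 0.024996845051646233)
```

View pics/dscenec.png

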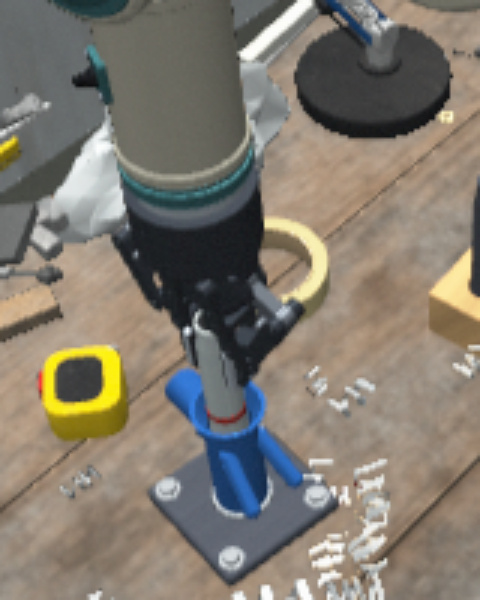

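The ring is level with the mouth (0.1207 against a measured mouth height of 0.121). Releasing.

>>> play_rows(
  plan=[
    [[0.6,0,0,0,0],[0.5,0,0,0,0],[0.3,0,0,0,0],[0,0,0,0,0],[0,0,0,0,0],[0,0,0,0,0],[0,0,0,0,0]],
  ],
)

```text
clock: 10.4
position: [0.546, 0.186, 0.1579]
ee_rot: [0.521, 0.479, 0.52, -0.479]
contact_force: [0.3, 0.6, -0.2]
width: 0.0854
```

```bash
python3 chk.py e|grep -E "ring|mouth|w|0.13"
```

```text
[ 0.      0.      0.      1.    ]] w 0.08539685449115852 F [ 0.26  0.61 -0.17] 10.4 [ 2.080e-01  3.280e-01  1.619e+00 -1.000e-03  1.194e+00  1.260e-01]
scene ring 25 [0.5393 0.1934 0.1211] [0.1172 0.1254]
scene 0.13 (array([0.54859785, 0.18734933]), np.float64(0.00047259065966578744), 119)
scene mouth z 0.1433811032522989 ((0.5417497754096985, 0.18879759311676025), 0.029798265546560287)
side ring 24 [0.5457 0.1987 0.1205] [0.1186 0.1226]
side 0.13 (array([0.54726835, 0.18702827]), np.float64(0.00046948458273383953), 229)
side mouth z 0.12070317809663308 ((0.5450993180274963, 0.1899852752685547), 0.024924365803599358)
```

View pics/escenec.png

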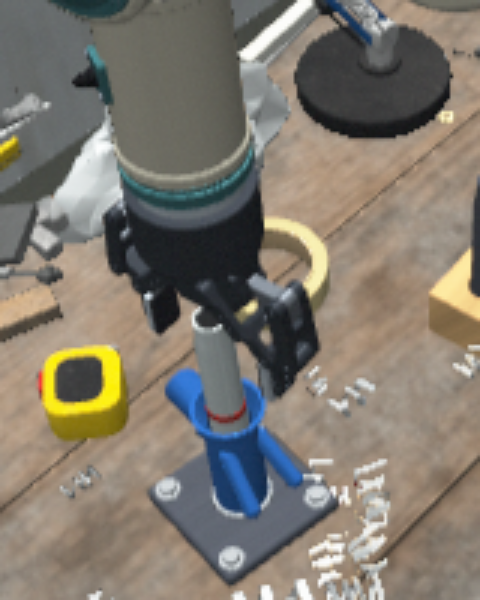

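The jaws are open and the post holds its height. I'll go straight up and clear.

>>> play_rows(
  plan=[
    [[0,-0.01,0,0,0],[0,-0.03,0,0,0],[0,-0.06,0,0,0],[0,-0.09,0,0,0],[0,-0.12,0,0,0],[0,-0.15,0,0,0],[0,-0.17,0,0,0],[0,-0.17,0,0,0],[0,-0.17,0,0,0],[0,-0.17,0,0,0]],
  ],
)

```text
clock: 11.5
position: [0.5451, 0.186, 0.3266]
ee_rot: [0.52, 0.478, 0.52, -0.479]
contact_force: [0.0, -0.8, 0.3]
width: 0.0853
```

```bash
python3 chk.py f
python3 - <<'E'
from h import *
im,d=manip.get_image('scene');W=cloud('scene',d)
m=(d>0)&(np.hypot(W[...,0]-.519,W[...,1]+.059)<.03)&(W[...,2]>.055)&(W[...,2]<.13)
print('dark',circ(W[m],.013,(.519,-.059)))
E
```

```text
[[-0.001   0.9966  0.083   0.5451]
 [-0.0016  0.083  -0.9965  0.186 ]
 [-1.     -0.0011  0.0015  0.3266]
 [ 0.      0.      0.      1.    ]] w 0.08525758881535749 F [ 0.01 -0.85  0.28] 11.5 [ 2.090e-01  2.420e-01  1.321e+00 -1.000e-03  1.580e+00  1.260e-01]
scene ring 27 [0.5391 0.193  0.1214] [0.1174 0.1268]
scene 0.13 (array([0.54871475, 0.18755114]), np.float64(0.0006237287215538918), 118)
scene 0.16 (array([0.54860891, 0.18797967]), np.float64(0.0005541216635647347), 128)
scene 0.19 (array([0.55037269, 0.18770875]), np.float64(0.001521846849519999), 196)
scene mouth z 0.5232572013332126 ((0.5420434474945068, 0.19529365003108978), 0.03338957205414772)
side ring 23 [0.5461 0.1984 0.1201] [0.1179 0.1222]
side 0.13 (array([0.547381  , 0.18729605]), np.float64(0.0004480284209462098), 231)
side 0.16 (array([0.54725937, 0.18742746]), np.float64(0.00048550650065673755), 230)
side 0.19 (array([0.54677248, 0.18573294]), np.float64(0.0010527189814623084), 224)
side mouth z 0.12092202673294848 ((0.5448843240737915, 0.18928414583206177), 0.02442038618028164)
dark (array([ 0.51943383, -0.05838236]), np.float64(0.0006671493834289515), 254)
```

View pics/fscenec.png

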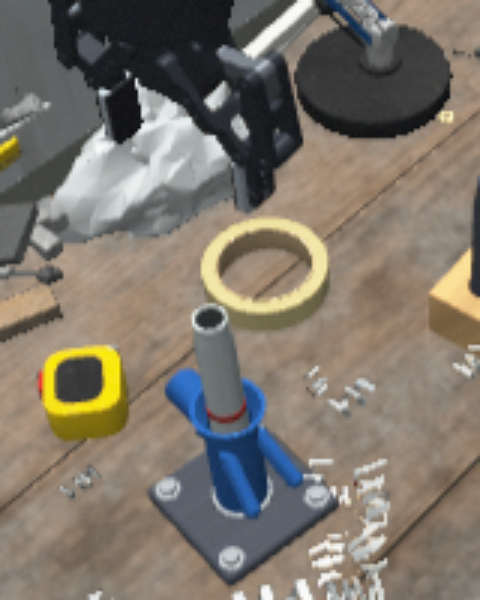

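The post stands free in the tube with its ring at the mouth, at crop (227,412), and the gripper is well clear. Handing in.

```bash
python3 -c "
from rig import manip
print(manip.sign_off())"
```

```text
the job is handed in; nothing more can be done
None
```

I moved the silver red-ring post from the rack into the blue tube, let go with its ring level with the mouth, and handed the job in at about 11.6 s.

**Last checks, after release and retreat:**
- **Ring height:** its middle is at 0.120–0.121 m, against a measured mouth height of 0.121 m.
- **Position and tilt:** the post's axis is about 2–3 mm from the bore axis, and it stands upright to within a degree or so.
- **Gripper:** open and about 11 cm above the post, touching nothing.
- **Dark post:** still in its hole, and its measured position is unchanged to within 1 mm.
- **Green look-alike:** I never went for it, but I did not re-measure it at the end.

**Disagreements:**
- The scene and side cameras differ by about 1.5 mm in x, which is within calibration.
- The scene camera's automatic mouth fit was spoiled by other blue and gripper pixels, so I used the side and wrist values.
- The steady force reading after pushing showed about 6 N sideways and almost none of the plug's expected 6 N upwards. The sideways force disappeared when I let go, and the post stayed at its height.

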